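Reset a bar lifter's slack tongue

TASK

The sprung tongue of the chocolate-bar lifter has gone slack. Slide the counterweight along its tail until the tongue sinks about 10 mm at the roller at its middle when that roller is pressed straight down with 8 N, and prove the setting by holding such a press on the roller with the fingertips for about a second; then let go, leaving counterweight and tongue free. Never press the tongue with more than 14 N, and do not shift the things round about.

Things in the scene. Friction and masses are not known exactly. Their poses are not given: they have to be found in the camera images.
- lifter: bar lifter, fixed to the counter: dark steel base plate 290x84x8 mm, two low wooden cheeks (tops 74 mm above the counter) that hold a pivot pin, and a steel strip on that pin: to one side the bare lifting tongue, to the other a narrower tail with a block that slides on it. Origin on the counter under the pivot; x runs along the tongue, z up; tongue at x = 0 to 120 mm. Position and yaw vary
- gauge (a point): top of the brass gauge post (6x8 mm, 86 mm high) beside the tongue's tip, at x = 116, y = 28 mm of the lifter; its upper rib (66 mm up) marks the tip's level at rest, its lower rib (47 mm up) the tip's level when the roller is about 10 mm down
- tongue_tip (a point): middle of the free end of the tongue (120 mm long, 24 mm wide, 3 mm thick), 66 mm above the counter at rest
- roller_top (a point): middle of the top of the press roller: a black free-turning roller, diameter 16 mm, 18 mm wide, let into the tongue at mid-span, 60 mm from the pivot, its axle across the tongue; at rest its top is 74 mm above the counter (8 mm above the strip's middle plane). Presses count only on this roller
- tongue (a joint): downward swing of the tongue about its pivot, rad: 0 at rest at its upper stop, 0.48 at the bottom stop. At the roller 1 mm down = 0.0167 rad, so 10 mm = 0.167. The tongue stays at rest until the press on the roller exceeds its preload (0.2 to 3 N when slack); beyond that it takes about 0.3 N more for each mm at every setting
- slide_grip (a point): centre of the grip on the sliding counterweight: black ribbed block, 22 mm along the strip by 16 mm across, from 78.5 to 100 mm above the counter (this point at 90 mm), on a dark steel body 40 mm long, 44 mm wide, top at 78.5 mm. Pinch the grip across its 16 mm (lifter's y) or push it. Moving it away from the tongue raises the preload, so that the tongue sinks less
- slide (a joint): travel of the counterweight along the tail, m: 0 near the pivot (grip 2 mm behind it), up to 0.080 away from the tongue (lifter's -x). Friction of about 5 N holds it. Starts slack at 0.002 to 0.010. With s in mm, preload in N at the roller = u*(s + 2); u differs each time, between 0.06 and 0.22 (the weight is not known), and shows only in pressing
- wrapped_bar: bystander: flat wrapped chocolate bar, 150x69x12 mm; origin at the centre of its underside
- round_box: bystander: round paper box, diameter 73 mm, 44 mm high; origin at the centre of its underside
- spread_jar: bystander: glass jar with black lid, diameter 62 mm, 78 mm high; origin at the centre of its underside
- order_block: bystander: block of paper slips, 100x70x14 mm; origin at the centre of its underside

How it is judged (in metres and radians):
On the way:
1. proof press: the fingertips press the roller with 7.2 to 8.8 N while it is 8.5 to 11.5 mm down, for 0.5 s (contact force between the fingers and roller between 7.2 and 8.8 N and value of joint tongue between 0.142 and 0.192 rad), for 0.5 s.
At the end, for the whole second after the job is handed in: after a proof press (8 N within 0.8 N sinks the roller 10 mm within 1.5 mm, held 0.5 s) the tongue is back up within 0.03 rad, the counterweight is left at 14 mm or more, and the robot touches nothing of the lifter (value of joint tongue below 0.03 rad and value of joint slide above 0.014 m and contact force between each of the arm, the fingers and lifter below 0.1 N).
It fails at once if the tongue is pressed with more than 14 N (contact force between the fingers and roller above 14 N or contact force between the fingers and tongue_c0 above 14 N).
It fails at once if a bystander is shifted by more than 15 mm (distance of any of wrapped_bar, round_box, spread_jar, order_block from where it was at the start of the episode above 0.015 m).
It also fails if it takes over 72 s, if anything falls off the work surface, if the arm or the gripper's body presses on something with over 40 N, if the wrist force passes 120 N, or if a joint passes its speed limit or range.

ROBOT

A 6-joint arm with a two-finger parallel gripper is mounted at the origin on a cart in front of the work surface, level with it; the furniture and walls round the work are solid. World frame = base frame: x ahead of the robot, y to its left, z up, the work surface at z = 0. Lengths are in m, angles in degrees, forces in N, time in s.
With the tool pointing down it reaches from about 0.4 to 0.825 m from the base axis. Payload 7 kg.
Tool frame: the origin (TCP) lies at the very end of the fingers, on their centre line; the grasp point (between the pads) lies 19 mm behind it; x points along the fingers, y is the direction in which the jaws open and shut, and the axes are right-handed (so a half turn about x gives the same grasp; the last joint's range is limited). The gripper opens to 88 mm and grips with 3 to 60 N. Pads are 19 mm wide; open, the fingers measure 130 mm over their backs; the gripper's body (78 mm by 193 mm) begins 47 mm behind the grasp point.
Start: joints at [80.678, 20.546, 0.682, 0, -70.136, -16.507], TCP at [0.294, 0.608, 0.227] pointing down, gripper open.
Joint ranges: [-176.03, 176.03], [-82.01, 121.73], [-58.28, 71.71], [-173.87, 95.51], [-174.79, -0.11], [-173.66, 173.66]. Speed limits (degrees/s): [136.94, 136.94, 172.46, 180, 180, 180].

INTERFACE

Orientations are given as [roll, pitch, yaw] about the fixed x, y, z axes, in that order (R = Rz(yaw) Ry(pitch) Rx(roll)).
In Python, from plant import * gives the robot as it stands. The module is installed in compiled form; this text tells all that it offers.
- The arm moves only by the shell command python3 -m creep 'ROWS' [FORCE]. ROWS is a JSON object of lists of equal length, an entry for each row: "jaw": the closure, from -1 (fully open) to 1 (shut); "translation": the shift along the tool's x, y, z in m, a list of three; "roll": the turn about the tool's x in rad. A call has exactly 10 rows; each row shifts and turns the commanded pose from where the row before left it, along the tool's axes as they then stand; what a row does not reach is not made up. A row lasts 1/10 s, in which the tool goes at most 50 mm and 8.59 degrees, less where a joint would pass 70% of its speed; a pose out of reach is approached as far as the arm can. A call with a gripper value outside its range is refused whole. The fingers move at their own pace and stop on an object; FORCE is the grip in N (left out, the last holds). Time passes only in rows, so rows that do not move let the fingers close, or fill a call up. It gives the time, the measured TCP pose, the force and the opening at its end, in the units of the state.
- get_state(): the state, without advancing time (a new reading comes with each control period).
- capture(name): name is "scene" or "top"; returns a dict with "image" (400x640x3 uint8, red, green, blue), "fovy" (degrees; the focal length in pixels is half the picture's height over the tangent of half this angle, whatever the lens; pixels are square), "cx", "cy" (the principal point, pixels), "pose" (4x4, takes a point from camera to world coordinates). Camera axes: x right, y up, looking along -z (the intrinsics and any distortion apply to the point x, -y, -z); pixel columns grow to the right and rows downward; lengths in m; the calibration is good to about 2 mm. A picture is of the moment at which its call begins. There is no depth.
- close_job(): hands the job in, once; it reports no verdict.
The state is a dict: "time_s": time; "joints": joint angles; "qd": joint speeds; "joint_torque": joint torques, N m; "tcp_pos": TCP position; "eef_rot": TCP orientation; "contact_force": force on the tool from outside, world axes, zero at the start; "moment": the same for the moment, N m; "gripper_width": finger opening in m.
Only numpy, scipy, OpenCV 4.12 (cv2) and the standard library are available. Lean on these libraries where they do the work, as an engineer would, in place of code of your own. Each camera call takes 0.05 s, during which the arm holds its last target.

## Working session

There is one attempt and no reset: what is moved stays moved. The work goes in short steps, Python scripts to look and compute and a shell command to move; the robot and the scene stay as the last step left them, time stands still between calls to the robot, and variables do not carry over. Pictures are saved under pics/ and viewed, and the job is handed in when it is done.

```bash
mkdir -p pics; python3 - <<'E'
from plant import *
import cv2,json
print(get_state())
for n in("scene","top"):
    c=capture(n); cv2.imwrite(f"pics/{n}0.png",c["image"][:,:,::-1]); print(n,{k:(v.tolist() if hasattr(v,'tolist') else v) for k,v in c.items() if k!="image"})
E
```

```text
{'time_s': 0.0, 'joints': array([ 8.06773924e+01,  2.05924274e+01,  6.31714118e-01, -1.95871693e-02,
       -7.01360761e+01, -1.65079744e+01]), 'qd': array([ 0.01516187, -0.06359351,  0.03251457, -0.0319509 , -0.10172427,
        0.02408617]), 'joint_torque': array([ 8.55449780e-04, -5.82713163e+01,  2.93062466e+01,  6.99744925e+00,
        7.11334185e-03, -1.50826386e-04]), 'tcp_pos': array([0.29390492, 0.60709056, 0.22559753]), 'eef_rot': array([  95.7383878 ,   89.90147421, -110.09886521]), 'contact_force': array([ 0.53968513, -0.43320416, -0.22496782]), 'moment': array([-0.06145867, -0.04237189, -0.02346873]), 'gripper_width': 0.08764214510839612}
scene {'fovy': 56.800610893246485, 'cx': 322.139596791717, 'cy': 199.84755691095506, 'pose': [[0.8890601681873662, 0.34864072978201593, -0.29668444327216675, 0.19926624173878923], [-0.45774784567803145, 0.668188653845226, -0.586507316791211, -0.486970760228451], [-0.006239160181730474, 0.6572469584635354, 0.7536494599418608, 0.900689397590384], [0.0, 0.0, 0.0, 1.0]]}
top {'fovy': 48.32343182584396, 'cx': 320.4333610254362, 'cy': 201.81174450484664, 'pose': [[-0.01102597159528259, 0.9859667816586727, -0.16657710951994392, 0.2789764303028705], [-0.9999165499834193, -0.00975010797011792, 0.008475167480795763, 0.14551207062094088], [0.006732088801888802, 0.16665665561330104, 0.9859920071279246, 1.369353916108445], [0.0, 0.0, 0.0, 1.0]]}
```

View pics/scene0.png

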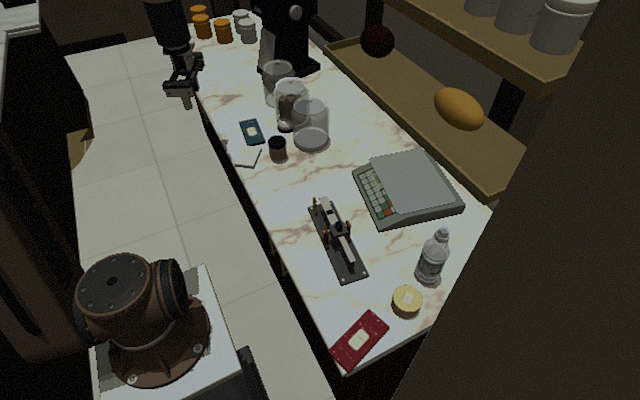

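View pics/top0.png

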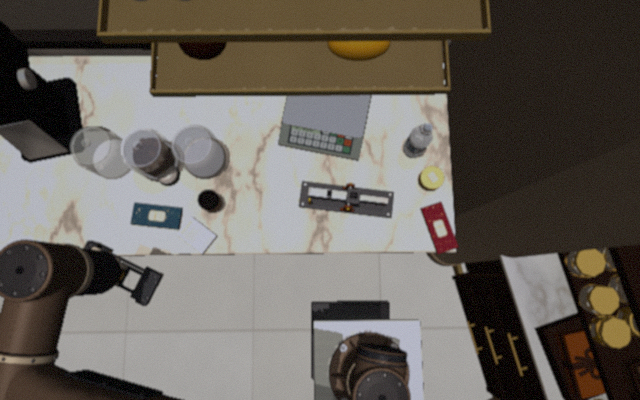

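The scene view shows the lifter at about (335,240) with its grip near (340,232). The top view shows it at about (347,198). I'll zoom in on both.

```bash
python3 - <<'E'
import cv2
a=cv2.imread("pics/top0.png")[170:225,290:405]; cv2.imwrite("pics/topz.png",cv2.resize(a,None,fx=6.9,fy=6.9,interpolation=cv2.INTER_CUBIC))
a=cv2.imread("pics/scene0.png")[190:290,295:380]; cv2.imwrite("pics/scz.png",cv2.resize(a,None,fx=6,fy=6,interpolation=cv2.INTER_CUBIC))
E
```

```text
(no output)
```

View pics/topz.png

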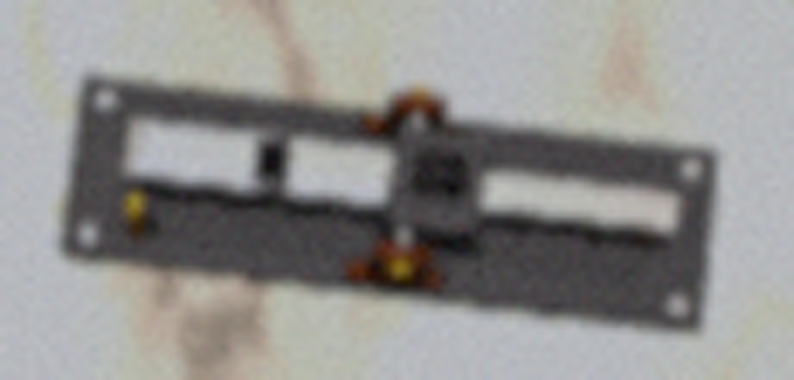

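View pics/scz.png

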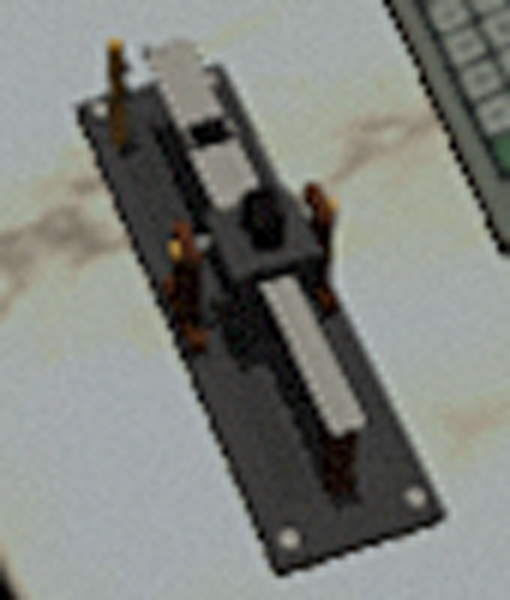

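The top zoom shows the plate corners at (87,78), (715,150), (700,328) and (63,255). The roller is at (271,161), the grip at about (440,172) and the gauge at (134,205). The tongue points to +y in the world. Next I'll cast rays.

```bash
cat > h.py <<'E'
import numpy as np
def ray(c,px):
    P=np.array(c["pose"]);f=200/np.tan(np.radians(c["fovy"])/2)
    d=np.array([(px[0]-c["cx"])/f,-(px[1]-c["cy"])/f,-1]); return P[:3,3],P[:3,:3]@d
def onz(c,px,z):
    o,d=ray(c,px); return o+d*(z-o[2])/d[2]
def tri(c1,p1,c2,p2):
    o1,d1=ray(c1,p1);o2,d2=ray(c2,p2)
    s=np.linalg.lstsq(np.c_[d1,-d2],o2-o1,rcond=None)[0]
    a=o1+s[0]*d1;b=o2+s[1]*d2; return (a+b)/2,np.linalg.norm(a-b)
E
python3 - <<'E'
from plant import *; from h import *
T=capture("top");S=capture("scene")
tz=lambda x,y:((x+.5)/6.9-.5+290,(y+.5)/6.9-.5+170)
sz=lambda x,y:((x+.5)/6-.5+295,(y+.5)/6-.5+190)
tc=[onz(T,tz(*p),.008) for p in [(87,78),(715,150),(700,328),(63,255)]]
sc=[onz(S,sz(*p),.008) for p in [(220,66),(443,517),(280,575),(78,104)]]
for c in(tc,sc):
    print(np.round(c,4)); m=np.mean(c,0); v=c[0]-c[1]+c[3]-c[2]; w=c[3]-c[0]+c[2]-c[1]; print(m,np.linalg.norm(v)/2,np.linalg.norm(w)/2,np.degrees(np.arctan2(v[1],v[0])))
for n,a,b,z in [("roller",(271,161),(210,130),.074),("grip",(440,165),(263,207),.1),("gauge",(134,196),(115,43),.086),("tail end",(680,213),(347,428),.066),("tip",(128,148),(173,50),.066)]:
    print(n,onz(T,tz(*a),z),onz(S,sz(*b),z),tri(T,tz(*a),S,sz(*b)))
E
```

```text
[[ 0.5758  0.19    0.008 ]
 [ 0.5399 -0.093   0.008 ]
 [ 0.459  -0.0832  0.008 ]
 [ 0.4948  0.2011  0.008 ]]
[0.51737838 0.05371992 0.008     ] 0.2859903013017766 0.08158111784879452 82.7923443490304
[[ 0.5751  0.1915  0.008 ]
 [ 0.5369 -0.0934  0.008 ]
 [ 0.4574 -0.0847  0.008 ]
 [ 0.4965  0.2027  0.008 ]]
[0.51646642 0.05403207 0.008     ] 0.2887111717285993 0.07968207346812049 82.30975703252258
roller [0.52428101 0.10920045 0.074     ] [0.52376281 0.10759576 0.074     ] (array([0.52465329, 0.1091499 , 0.07183246]), np.float64(7.767676726404664e-05))
grip [0.51695548 0.03895829 0.1       ] [0.51368396 0.03803898 0.1       ] (array([0.51593847, 0.03918459, 0.09796723]), np.float64(0.0028485270627057837))
gauge [0.50748632 0.16779897 0.086     ] [0.50361742 0.16922687 0.086     ] (array([0.50532409, 0.16825658, 0.08694495]), np.float64(0.004041823962363394))
tail end [ 0.5013071  -0.06674816  0.066     ] [ 0.50104596 -0.06248267  0.066     ] (array([ 0.49962766, -0.06558285,  0.07187226]), np.float64(0.0013881922527413941))
tip [0.53210405 0.17059222 0.066     ] [0.53478633 0.16767805 0.066     ] (array([0.53431126, 0.17023069, 0.06299152]), np.float64(0.0032978357492552215))
```

```bash
cat >> h.py <<'E'
from scipy.spatial.transform import Rotation as Ro
yaw=np.radians(82.5)
U=np.array([np.cos(yaw),np.sin(yaw),0]);V=np.array([-U[1],U[0],0])
ROL=np.array([.5240,.1085,.074]);PIV=ROL-.06*U;PIV[2]=0
def info(s,target=None):
    R=Ro.from_euler("xyz",s["eef_rot"],degrees=True).as_matrix()
    p=s["tcp_pos"];d=p-PIV
    print("t",round(s["time_s"],2),"tcp",np.round(p,4),"lifter xyz mm",np.round([d@U*1e3,d@V*1e3,p[2]*1e3],2),"F",np.round(s["contact_force"],2),"w",round(s["gripper_width"],4))
    ty=R[:,1];a=np.arctan2(ty@U,ty@V)
    print("toolz",np.round(R[:,2],3),"tooly",np.round(ty,3),"jaw angle from V deg",np.degrees(a), "tilt",np.round(R[:,0],4))
    if target is not None: print("shift in tool axes",np.round(R.T@(np.array(target)-p),4))
    return R
E
python3 - <<'E'
from plant import *; from h import *
s=get_state();R=info(s,ROL+[0,0,.12])
for t in (1,-1):
    for r in np.arange(-180,180,1.):
        y=(R@Ro.from_euler('x',r,degrees=True).as_matrix())[:,1]
        if y@(t*V)>.9999: print(t,r,np.radians(r),"j6 ~",s["joints"][5])
# after that roll, translation
E
```

```text
t 0.2 tcp [0.294  0.6073 0.226 ] lifter xyz mm [524.53 293.15 226.03] F [-0.14 -0.1   0.07] w 0.088
toolz [-0.9    0.436 -0.   ] tooly [-0.436 -0.9    0.001] jaw angle from V deg -71.6687549270509 tilt [-3.e-04 -9.e-04 -1.e+00]
shift in tool axes [ 0.0324  0.3487 -0.4244]
1 71.0 1.239183768915974 j6 ~ -16.506452364065844
1 72.0 1.2566370614359172 j6 ~ -16.506452364065844
-1 -109.0 -1.9024088846738192 j6 ~ -16.506452364065844
-1 -108.0 -1.8849555921538759 j6 ~ -16.506452364065844
```

```bash
python3 -m creep '{"jaw":[1,1,1,1,1,1,1,1,1,1],"translation":[[0.001,0.03,-0.0365],[0.001,0.03,-0.0365],[0.001,0.03,-0.0365],[0.001,0.03,-0.0365],[0.001,0.03,-0.0365],[0.001,0.03,-0.0365],[0.001,0.03,-0.0365],[0.001,0.03,-0.0365],[0.001,0.03,-0.0365],[0.001,0.03,-0.0365]],"roll":[0,0,0,0,0,0,0,0,0,0]}' 20
python3 -m creep '{"jaw":[1,1,1,1,1,1,1,1,1,1],"translation":[[0,0,0],[0,0,0],[0,0,0],[0,0,0],[0,0,0],[0,0,0],[0,0,0],[0,0,0],[0,0,0],[0,0,0]],"roll":[0.1251,0.1251,0.1251,0.1251,0.1251,0.1251,0.1251,0.1251,0.1251,0.1251]}'
python3 - <<'E'
from plant import *; from h import *
s=get_state();R=info(s,ROL+[0,0,.03])
E
```

```text
time_s: 1.2
tcp_pos: [0.4923, 0.1767, 0.2167]
eef_rot: [-107.5, 90.0, 46.7]
contact_force: [1.1, 0.6, 0.6]
gripper_width: 0.0131
time_s: 2.2
tcp_pos: [0.4918, 0.1784, 0.2165]
eef_rot: [106.6, 90.0, -171.2]
contact_force: [-0.5, -0.4, -0.0]
gripper_width: 0.0001
t 2.2 tcp [0.4918 0.1784 0.2165] lifter xyz mm [125.13  41.06 216.48] F [-0.51 -0.4  -0.  ] w 0.0001
toolz [ 0.136  0.991 -0.   ] tooly [-0.991  0.136  0.   ] jaw angle from V deg 0.30232377050436915 tilt [-2.e-04 -0.e+00 -1.e+00]
shift in tool axes [ 0.1125 -0.0414 -0.0649]
```

```bash
python3 -m creep '{"jaw":[1,1,1,1,1,1,1,1,1,1],"translation":[[0.012,-0.006,-0.009],[0.012,-0.006,-0.009],[0.015,-0.006,-0.009],[0.015,-0.006,-0.009],[0.015,-0.006,-0.009],[0.015,-0.006,-0.01],[0.015,-0.0054,-0.0099],[0.0085,0,0],[0,0,0],[0,0,0]],"roll":[0,0,0,0,0,0,0,0,0,0]}'
python3 - <<'E'
from plant import *; from h import *; import cv2
F=[]
for i in range(6):
    c=capture("scene");F.append(get_state()["contact_force"])
print(np.mean(F,0),np.std(F,0))
cv2.imwrite("pics/s1.png",cv2.resize(c["image"][150:290,255:415,::-1],None,fx=4,fy=4,interpolation=cv2.INTER_CUBIC))
c=capture("top");cv2.imwrite("pics/t1.png",cv2.resize(c["image"][120:240,270:430,::-1],None,fx=4,fy=4,interpolation=cv2.INTER_CUBIC))
info(get_state(),ROL)
E
```

```text
time_s: 3.2
tcp_pos: [0.5245, 0.1086, 0.1089]
eef_rot: [147.8, 90.0, -129.6]
contact_force: [0.4, 0.3, 0.4]
gripper_width: 0.0007
[ 0.17968339 -0.10937115 -0.05258191] [0.55011058 0.5093218  0.3567332 ]
t 3.55 tcp [0.5246 0.1091 0.1095] lifter xyz mm [ 60.63  -0.55 109.52] F [-0.06 -0.49 -0.05] w 0.0003
toolz [0.13  0.992 0.001] tooly [-0.992  0.13  -0.001] jaw angle from V deg -0.02519596891600646 tilt [ 8.e-04  5.e-04 -1.e+00]
shift in tool axes [ 0.0355  0.0006 -0.0007]
```

View pics/s1.png

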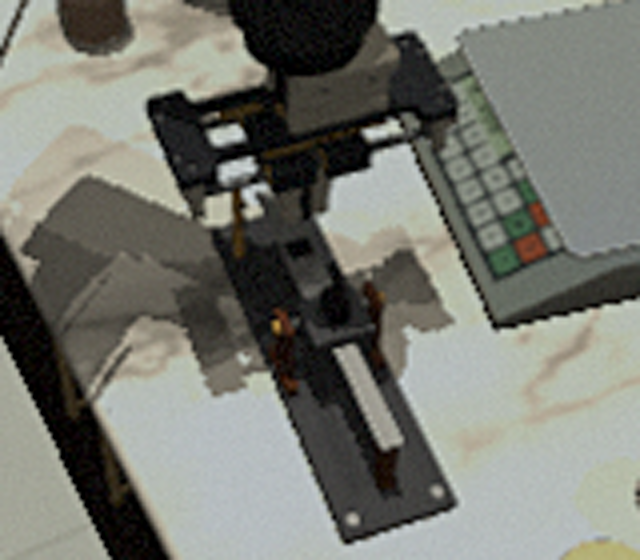

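View pics/t1.png

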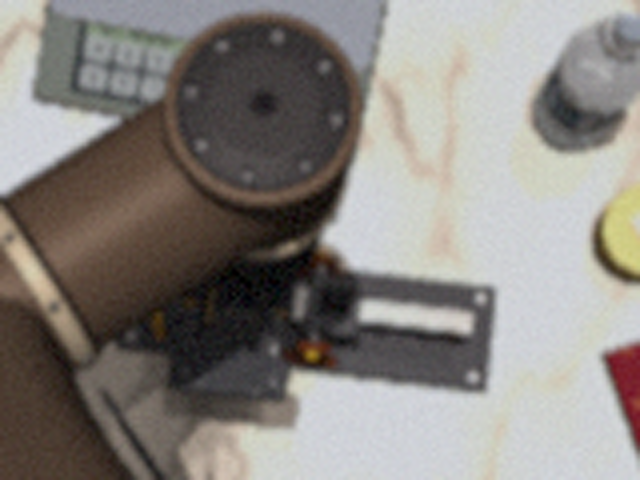

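```bash
python3 -m creep '{"jaw":[1,1,1,1,1,1,1,1,1,1],"translation":[[0.008,0,0],[0.008,0,0],[0.008,0.0005,-0.0005],[0.004,0,0],[0.002,0,0],[0.001,0,0],[0,0,0],[0,0,0],[0,0,0],[0,0,0]],"roll":[0,0,0,0,0,0,0,0,0,0]}'
cat >> h.py <<'E'
def avg(n=12):
    from plant import capture,get_state
    L=[]
    for i in range(n):
        capture("scene"); s=get_state(); L.append(np.r_[s["contact_force"],s["tcp_pos"],s["time_s"]])
    L=np.array(L);m=L.mean(0);d=m[3:6]-PIV
    print("F",np.round(m[:3],3),"sd",np.round(L[:,:3].std(0),2),"lifter mm",np.round([d@U*1e3,d@V*1e3,m[5]*1e3],2),"sdz mm",round(L[:,5].std()*1e3,2),"t",L[-1,6])
E
python3 -c "
from h import *
avg()"
```

```text
time_s: 4.55
tcp_pos: [0.524, 0.1084, 0.0783]
eef_rot: [-48.4, 90.0, 34.1]
contact_force: [0.4, 0.2, -0.7]
gripper_width: 0.0006
F [-0.039 -0.088  0.043] sd [0.4  0.45 0.4 ] lifter mm [5.981e+01 2.000e-02 7.811e+01] sdz mm 0.06 t 5.15
```

```bash
python3 -m creep '{"jaw":[1,1,1,1,1,1,1,1,1,1],"translation":[[0.001,0,0],[0.001,0,0],[0.001,0,0],[0.001,0,0],[0.001,0,0],[0.001,0,0],[0.001,0,0],[0.001,0,0],[0.001,0,0],[0,0,0]],"roll":[0,0,0,0,0,0,0,0,0,0]}'
python3 -c "
from h import *
avg()"
python3 -m creep '{"jaw":[1,1,1,1,1,1,1,1,1,1],"translation":[[0.001,0,0],[0.001,0,0],[0.001,0,0],[0.001,0,0],[0.001,0,0],[0,0,0],[0,0,0],[0,0,0],[0,0,0],[0,0,0]],"roll":[0,0,0,0,0,0,0,0,0,0]}'
python3 -c "
from h import *
avg(16)"
```

```text
time_s: 6.15
tcp_pos: [0.524, 0.1083, 0.069]
eef_rot: [-117.8, 90.0, -35.3]
contact_force: [-0.7, 0.1, 2.3]
gripper_width: 0.0002
F [-0.655  0.11   2.184] sd [0.3  0.48 0.37] lifter mm [5.981e+01 2.000e-02 6.910e+01] sdz mm 0.02 t 6.75
time_s: 7.75
tcp_pos: [0.524, 0.1083, 0.0641]
eef_rot: [-43.6, 90.0, 38.9]
contact_force: [-1.2, -0.1, 4.2]
gripper_width: 0.0006
F [-0.991 -0.049  3.526] sd [0.47 0.43 0.37] lifter mm [5.982e+01 1.000e-02 6.408e+01] sdz mm 0.02 t 8.55
```

```bash
python3 -m creep '{"jaw":[1,1,1,1,-1,-1,-1,-1,-1,-1],"translation":[[-0.005,0,0],[-0.012,0,0],[-0.02,0,0],[-0.02,0,0],[0,0,-0.02],[0,0,-0.02],[0,0,-0.02],[0,0,-0.01],[0,0,0],[0,0,0]],"roll":[0,0,0,0,0,0,0,0,0,0]}' 20
python3 - <<'E'
from plant import *; from h import *; import cv2
c=capture("scene");
cv2.imwrite("pics/s2.png",cv2.resize(c["image"][150:290,255:415,::-1],None,fx=4,fy=4,interpolation=cv2.INTER_CUBIC))
info(get_state(),PIV+[0,0,.084]-.01*U)
E
```

```text
time_s: 9.55
tcp_pos: [0.5151, 0.0391, 0.1214]
eef_rot: [-61.8, 90.0, 20.7]
contact_force: [-0.0, -0.1, 1.0]
gripper_width: 0.0428
t 9.6 tcp [0.5151 0.0394 0.1213] lifter xyz mm [ -9.7   -0.22 121.32] F [-0.57  0.18 -0.18] w 0.0473
toolz [0.131 0.991 0.   ] tooly [-0.991  0.131 -0.   ] jaw angle from V deg 0.005332563616802292 tilt [ 5.e-04  2.e-04 -1.e+00]
shift in tool axes [ 0.0373  0.0002 -0.0003]
```

View pics/s2.png

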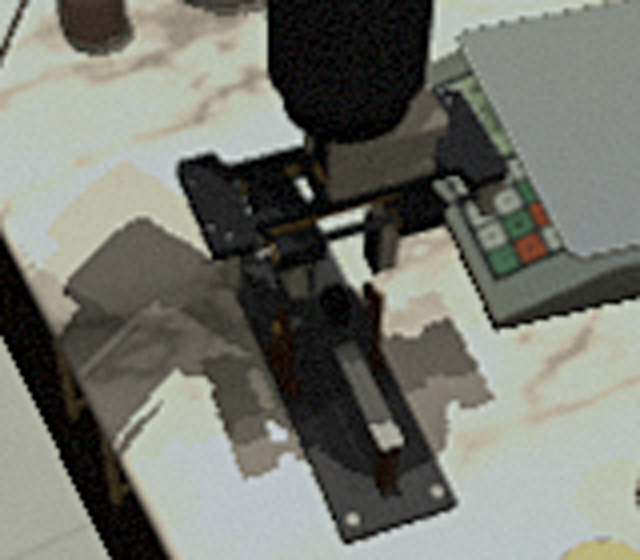

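The open fingertips at (295,280) and (380,260) straddle the grip at (338,305). I'll go down and pinch.

```bash
python3 -m creep '{"jaw":[-1,-1,-1,-1,-1,-1,-1,-1,-1,-1],"translation":[[0.003,0,0],[0.007,0,0],[0.009,0,0],[0.009,0,0],[0.006,0,0],[0.003,0,0],[0,0,0],[0,0,0],[0,0,0],[0,0,0]],"roll":[0,0,0,0,0,0,0,0,0,0]}' 20
python3 -m creep '{"jaw":[1,1,1,1,1,1,1,1,1,1],"translation":[[0,0,0],[0,0,0],[0,0,0],[0,0,0],[0,0,0],[0,0,0],[0,0,0],[0,0,0],[0,0,0],[0,0,0]],"roll":[0,0,0,0,0,0,0,0,0,0]}' 20
python3 - <<'E'
from plant import *; from h import *; import cv2
c=capture("scene");
cv2.imwrite("pics/s3.png",cv2.resize(c["image"][150:290,255:415,::-1],None,fx=4,fy=4,interpolation=cv2.INTER_CUBIC))
avg(6)
E
```

```text
time_s: 10.6
tcp_pos: [0.515, 0.039, 0.0844]
eef_rot: [-61.1, 90.0, 21.4]
contact_force: [0.1, 0.0, 0.6]
gripper_width: 0.0876
time_s: 11.6
tcp_pos: [0.5141, 0.0389, 0.084]
eef_rot: [98.9, 89.9, -178.6]
contact_force: [-2.2, 1.9, 4.0]
gripper_width: 0.0157
F [-4.5    2.122  3.783] sd [0.62 0.62 0.57] lifter mm [-10.29   0.68  83.99] sdz mm 0.0 t 11.95
```

View pics/s3.png

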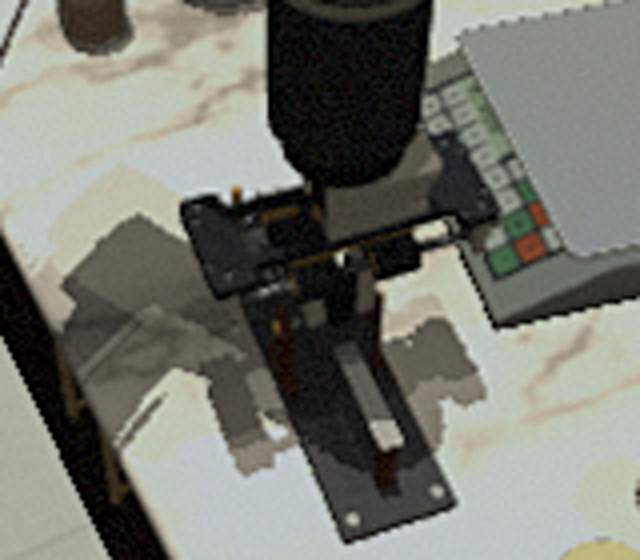

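```bash
python3 -m creep '{"jaw":[1,1,1,1,1,1,1,1,1,1],"translation":[[0,0.001,0],[0,0,-0.003],[0,0,-0.006],[0,0,-0.009],[0,0,-0.01],[0,0,-0.01],[0,0,-0.01],[0,0,-0.006],[0,0,-0.003],[0,0,0]],"roll":[0,0,0,0,0,0,0,0,0,0]}' 20
python3 - <<'E'
from plant import *; from h import *; import cv2
c=capture("scene");
cv2.imwrite("pics/s4.png",cv2.resize(c["image"][150:290,255:415,::-1],None,fx=4,fy=4,interpolation=cv2.INTER_CUBIC))
avg(6);print(get_state()["gripper_width"])
E
```

```text
time_s: 12.95
tcp_pos: [0.5066, -0.0176, 0.0841]
eef_rot: [-60.6, 90.0, 21.9]
contact_force: [-0.8, 1.1, -0.2]
gripper_width: 0.0156
F [ 0.714 -0.312 -0.848] sd [0.54 0.74 0.39] lifter mm [-67.29   0.86  84.05] sdz mm 0.01 t 13.3
0.015836161526896004
```

View pics/s4.png

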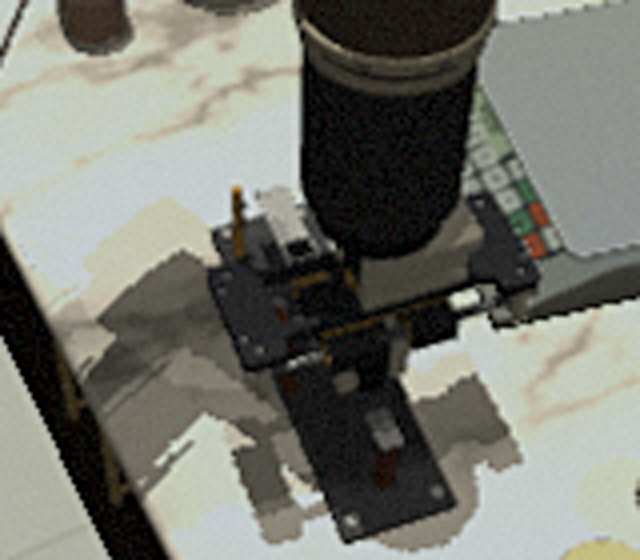

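```bash
python3 -m creep '{"jaw":[-1,-1,-1,-1,-1,-1,-1,1,1,1],"translation":[[0,0,0],[0,0,0],[0,0,0],[-0.01,0,0],[-0.02,0,0],[-0.01,0,0],[0,0,0.03],[0,0,0.03],[0,0,0.03],[0,0,0.02]],"roll":[0,0,0,0,0,0,0,0,0,0]}' 20
python3 -m creep '{"jaw":[1,1,1,1,1,1,1,1,1,1],"translation":[[0,0,0.01],[0,0,0.007],[0,0,0],[0,0,0],[0.01,0,0],[0.015,0,0],[0.012,0,0],[0.006,0,0],[0.003,0,0],[0,0,0]],"roll":[0,0,0,0,0,0,0,0,0,0]}' 20
python3 - <<'E'
from plant import *; from h import *; import cv2
c=capture("scene");
cv2.imwrite("pics/s5.png",cv2.resize(c["image"][150:290,255:415,::-1],None,fx=4,fy=4,interpolation=cv2.INTER_CUBIC))
avg(12);print(get_state()["gripper_width"])
E
```

```text
time_s: 14.3
tcp_pos: [0.5212, 0.0933, 0.1247]
eef_rot: [-54.2, 89.9, 28.3]
contact_force: [-0.8, 0.5, 0.0]
gripper_width: 0.0531
time_s: 15.3
tcp_pos: [0.5228, 0.1082, 0.0777]
eef_rot: [134.6, 90.0, -142.9]
contact_force: [0.9, -0.6, 0.2]
gripper_width: 0.0006
F [-0.225 -0.022 -0.138] sd [0.48 0.55 0.47] lifter mm [59.93  0.89 78.35] sdz mm 0.15 t 15.95
0.0007147943841822106
```

View pics/s5.png

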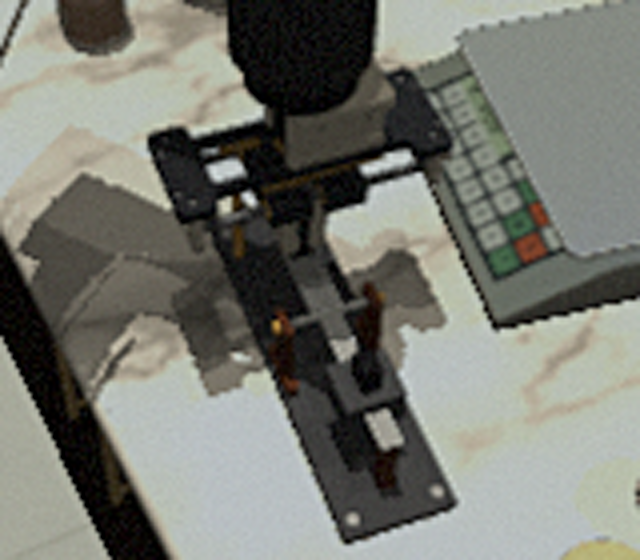

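The counterweight now sits far out at (365,380) and the fingers are over the roller. I'll probe to about 5 mm, then 10 mm.

```bash
python3 -m creep '{"jaw":[1,1,1,1,1,1,1,1,1,1],"translation":[[0.001,0,0],[0.001,0,0],[0.001,0,0],[0.001,0,0],[0.001,0,0],[0.001,0,0],[0.001,0,0],[0.001,0,0],[0.001,0,0],[0.0003,0,0]],"roll":[0,0,0,0,0,0,0,0,0,0]}'
python3 -c "
from h import *
avg()"
python3 -m creep '{"jaw":[1,1,1,1,1,1,1,1,1,1],"translation":[[0.001,0,0],[0.001,0,0],[0.001,0,0],[0.001,0,0],[0.001,0,0],[0,0,0],[0,0,0],[0,0,0],[0,0,0],[0,0,0]],"roll":[0,0,0,0,0,0,0,0,0,0]}'
python3 - <<'E'
from plant import *; from h import *; import cv2
c=capture("scene");
cv2.imwrite("pics/s6.png",cv2.resize(c["image"][180:290,290:390,::-1],None,fx=5,fy=5,interpolation=cv2.INTER_CUBIC))
avg(16)
E
```

```text
time_s: 16.95
tcp_pos: [0.523, 0.1085, 0.0692]
eef_rot: [-77.4, 90.0, 5.1]
contact_force: [-0.9, 0.8, 5.9]
gripper_width: 0.0002
F [-2.121  0.138  6.211] sd [0.4  0.34 0.4 ] lifter mm [59.86  0.95 69.24] sdz mm 0.03 t 17.55
time_s: 18.55
tcp_pos: [0.5231, 0.1085, 0.0644]
eef_rot: [-70.6, 90.0, 11.9]
contact_force: [-2.8, 0.4, 7.6]
gripper_width: 0.0003
F [-2.712  0.05   7.676] sd [0.46 0.4  0.47] lifter mm [59.9   0.92 64.4 ] sdz mm 0.02 t 19.4
```

View pics/s6.png

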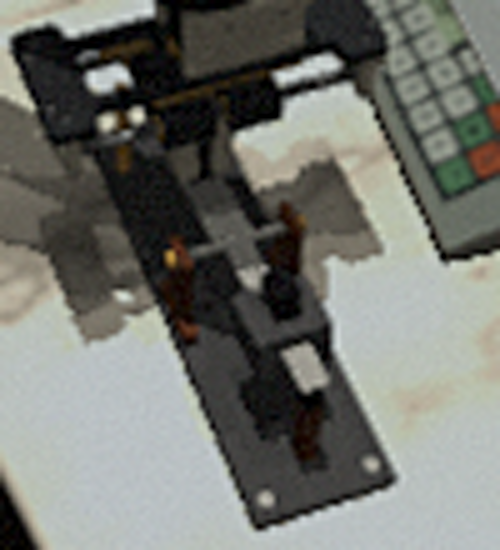

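This probe gives about 7.7–8.2 N at a nominal 9.6 mm, which is already near target. I'll check the height at which contact begins, to be sure of the depth.

```bash
python3 -m creep '{"jaw":[1,1,1,1,1,1,1,1,1,1],"translation":[[-0.001,0,0],[-0.002,0,0],[-0.002,0,0],[-0.002,0,0],[-0.001,0,0],[-0.0007,0,0],[0,0,0],[0,0,0],[0,0,0],[0,0,0]],"roll":[0,0,0,0,0,0,0,0,0,0]}'
python3 -c "
from h import *
avg(8)"
python3 -m creep '{"jaw":[1,1,1,1,1,1,1,1,1,1],"translation":[[-0.0005,0,0],[0,0,0],[0,0,0],[0,0,0],[0,0,0],[0,0,0],[0,0,0],[0,0,0],[0,0,0],[0,0,0]],"roll":[0,0,0,0,0,0,0,0,0,0]}'
python3 -c "
from h import *
avg(8)"
python3 -m creep '{"jaw":[1,1,1,1,1,1,1,1,1,1],"translation":[[-0.0005,0,0],[0,0,0],[0,0,0],[0,0,0],[0,0,0],[0,0,0],[0,0,0],[0,0,0],[0,0,0],[0,0,0]],"roll":[0,0,0,0,0,0,0,0,0,0]}'
python3 -c "
from h import *
avg(8)"
python3 -m creep '{"jaw":[1,1,1,1,1,1,1,1,1,1],"translation":[[-0.0005,0,0],[0,0,0],[0,0,0],[0,0,0],[0,0,0],[0,0,0],[0,0,0],[0,0,0],[0,0,0],[0,0,0]],"roll":[0,0,0,0,0,0,0,0,0,0]}'
python3 -c "
from h import *
avg(8)"
```

```text
time_s: 20.4
tcp_pos: [0.5231, 0.1086, 0.0729]
eef_rot: [-53.8, 90.0, 28.7]
contact_force: [-2.1, -0.2, 5.5]
gripper_width: 0.0006
F [-2.056  0.288  5.119] sd [0.48 0.33 0.44] lifter mm [59.94  0.96 72.85] sdz mm 0.01 t 20.8
time_s: 21.8
tcp_pos: [0.523, 0.1085, 0.0732]
eef_rot: [-58.5, 90.0, 24.0]
contact_force: [-1.3, 1.0, 5.7]
gripper_width: 0.0006
F [-1.872  0.365  4.896] sd [0.47 0.56 0.29] lifter mm [59.9   0.96 73.23] sdz mm 0.01 t 22.2
time_s: 23.2
tcp_pos: [0.523, 0.1085, 0.0735]
eef_rot: [-68.2, 90.0, 14.3]
contact_force: [-2.0, 1.0, 4.4]
gripper_width: 0.0003
F [-1.12   0.735  4.91 ] sd [0.52 0.53 0.57] lifter mm [59.81  1.   73.48] sdz mm 0.01 t 23.6
time_s: 24.6
tcp_pos: [0.523, 0.1084, 0.074]
eef_rot: [-62.6, 90.0, 19.9]
contact_force: [-0.7, 0.2, 5.2]
gripper_width: 0.0006
F [-0.855  0.231  5.197] sd [0.39 0.46 0.43] lifter mm [59.8   1.03 73.97] sdz mm 0.01 t 25.0
```

```bash
python3 -m creep '{"jaw":[1,1,1,1,1,1,1,1,1,1],"translation":[[-0.0005,0,0],[0,0,0],[0,0,0],[0,0,0],[0,0,0],[0,0,0],[0,0,0],[0,0,0],[0,0,0],[0,0,0]],"roll":[0,0,0,0,0,0,0,0,0,0]}'
python3 -c "
from h import *
avg(8)"
python3 -m creep '{"jaw":[1,1,1,1,1,1,1,1,1,1],"translation":[[-0.0005,0,0],[0,0,0],[0,0,0],[0,0,0],[0,0,0],[0,0,0],[0,0,0],[0,0,0],[0,0,0],[0,0,0]],"roll":[0,0,0,0,0,0,0,0,0,0]}'
python3 -c "
from h import *
avg(8)"
```

```text
time_s: 26.0
tcp_pos: [0.5229, 0.1084, 0.0744]
eef_rot: [119.3, 90.0, -158.2]
contact_force: [-0.3, -0.2, 0.3]
gripper_width: 0.0002
F [ 0.292 -0.093 -0.342] sd [0.53 0.27 0.54] lifter mm [59.79  1.06 74.45] sdz mm 0.02 t 26.4
time_s: 27.4
tcp_pos: [0.5229, 0.1084, 0.0749]
eef_rot: [132.7, 90.0, -144.8]
contact_force: [0.3, -0.3, 0.1]
gripper_width: 0.0004
F [-0.127 -0.064  0.083] sd [0.39 0.62 0.32] lifter mm [59.79  1.04 74.96] sdz mm 0.01 t 27.8
```

Contact starts at a reading of 74.2 mm, so 10 mm down is about 64.2 mm and takes about 7.8 N vertical, or 8.2 N in magnitude. That setting is right, so I'll do the centred proof press, holding for more than 1 s.

```bash
python3 -m creep '{"jaw":[1,1,1,1,1,1,1,1,1,1],"translation":[[0.0005,0,0],[0.0005,0,0],[0.001,0,0],[0.0015,0,0],[0.002,0,0],[0.002,0,0],[0.0015,0,0],[0.001,0,0],[0.0005,0,0],[0.0003,0,0]],"roll":[0,0,0,0,0,0,0,0,0,0]}'
python3 -c "
from h import *
avg(10)"
python3 -m creep '{"jaw":[1,1,1,1,1,1,1,1,1,1],"translation":[[0,0,0],[0,0,0],[0,0,0],[0,0,0],[0,0,0],[0,0,0],[0,0,0],[0,0,0],[0,0,0],[0,0,0]],"roll":[0,0,0,0,0,0,0,0,0,0]}'
python3 -c "
from h import *
avg(10)"
```

```text
time_s: 28.8
tcp_pos: [0.5231, 0.1085, 0.0647]
eef_rot: [-74.9, 90.0, 7.6]
contact_force: [-2.7, 0.1, 7.1]
gripper_width: 0.0002
F [-2.571  0.198  7.579] sd [0.55 0.41 0.51] lifter mm [59.91  0.87 64.78] sdz mm 0.03 t 29.3
time_s: 30.3
tcp_pos: [0.5231, 0.1085, 0.0648]
eef_rot: [-71.8, 90.0, 10.7]
contact_force: [-2.9, 0.2, 7.2]
gripper_width: 0.0007
F [-2.619  0.104  7.919] sd [0.34 0.52 0.46] lifter mm [59.9   0.87 64.8 ] sdz mm 0.01 t 30.8
```

```bash
python3 -m creep '{"jaw":[1,1,1,1,1,1,1,1,1,1],"translation":[[0.0003,0,0],[0.0003,0,0],[0,0,0],[0,0,0],[0,0,0],[0,0,0],[0,0,0],[0,0,0],[0,0,0],[0,0,0]],"roll":[0,0,0,0,0,0,0,0,0,0]}'
python3 -c "
from h import *
avg(16)"
```

```text
time_s: 31.8
tcp_pos: [0.5231, 0.1085, 0.0642]
eef_rot: [-69.2, 90.0, 13.3]
contact_force: [-1.9, -0.3, 8.3]
gripper_width: 0.0004
F [-2.884  0.144  8.096] sd [0.56 0.41 0.32] lifter mm [59.9   0.87 64.22] sdz mm 0.01 t 32.6
```

```bash
python3 -m creep '{"jaw":[1,1,1,1,1,1,1,1,1,1],"translation":[[-0.002,0,0],[-0.004,0,0],[-0.006,0,0],[-0.01,0,0],[-0.02,0,0],[-0.03,0,0],[-0.03,0,0],[-0.02,0,0],[0,0,0],[0,0,0]],"roll":[0,0,0,0,0,0,0,0,0,0]}'
python3 - <<'E'
from plant import *; from h import *; import cv2
c=capture("scene")
cv2.imwrite("pics/s7.png",cv2.resize(c["image"][190:380,295:450,::-1],None,fx=3.1,fy=3.1,interpolation=cv2.INTER_CUBIC))
avg(8)
E
```

```text
time_s: 33.6
tcp_pos: [0.5229, 0.1085, 0.1861]
eef_rot: [-31.5, 89.9, 51.0]
contact_force: [-0.5, 0.5, -0.2]
gripper_width: 0.0003
F [-0.178  0.226  0.27 ] sd [0.42 0.49 0.45] lifter mm [ 59.56   1.4  184.84] sdz mm 0.18 t 34.05
```

View pics/s7.png

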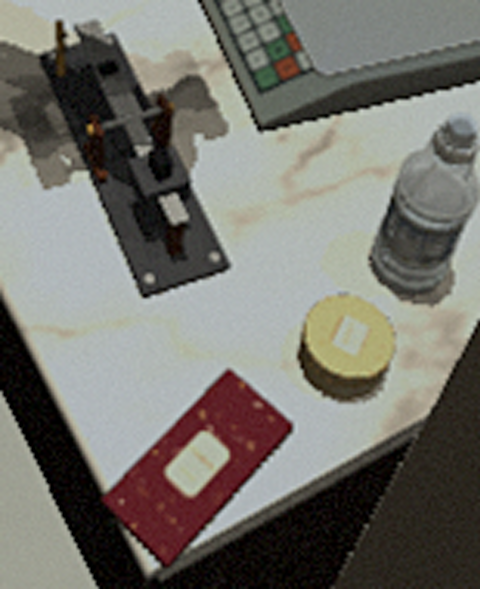

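The tongue is back up (its tip is at (95,28), level with the upper part of the gauge post). The counterweight is far out at (160,172), nothing touches the lifter and the bystanders have not moved.

```bash
python3 -c "
from plant import *
print(close_job())"
```

```text
the job is handed in; nothing more can be done
None
```

I slid the counterweight about 57 mm away from the tongue, to roughly 65 mm of travel, and held proof presses on the roller. Then I let go and handed the job in; it reports no verdict.

- **Proof press:** The last press held for about 3.8 s. For the first 2 s or so the roller was about 9.4 mm down, with 7.6–7.9 N vertical. For the rest it was 10.0 mm down with 8.1 N. I measured depth from where contact begins, at 74.2 mm on the tool reading.
- **Force limit:** The highest force I read was about 8.6 N, against the 14 N limit.
- **After release:** The last picture shows the tongue up, the counterweight free and the robot clear of the lifter. The bar and round box in that view look unmoved. I did not check the jar and paper block again, but the arm stayed clear of them.

**Open point:** The force sensor also showed a sideways pull of about 2.6–2.9 N during the presses, which I take to be friction. That puts the total force at about 8.2 N in the 9.4 mm hold and 8.6 N at 10 mm, both still inside the 7.2–8.8 N band.

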